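# Hang the cleaned spin-coater chucks in their rack in order of size

## Robot

A 6-joint arm with a two-finger parallel gripper is mounted at the origin on the work surface. World frame = base frame: x ahead of the robot, y to its left, z up, the work surface at z = 0. Lengths are in m, angles in degrees, forces in N, time in s.
With the tool pointing down it reaches from about 0.25 to 0.725 m from the base axis. Payload 9.7 kg.
Tool frame: the origin (TCP) lies on the mounting face of the last link; the fingertips stand 173 mm ahead of it and the grasp point (between the pads) lies 155 mm ahead of it; z points along the fingers, y is the line along which they close (so a half turn about z gives the same grasp; the last joint's range is limited). The gripper opens to 85 mm and grips with 20 to 120 N. Pads are 22 mm wide; open, the fingers measure 114 mm over their backs; the gripper's body (76 mm by 85 mm) begins 54 mm behind the grasp point. The pads swing forward as they close: fully open they stand 13 mm farther back than shut.
Start: joints at [68.812, 4.979, 10.078, 95.1, 0, 90], TCP at [0.199, 0.513, 0.405] pointing down, gripper open.
Joint ranges: [-179.16, 179.16], [-48.56, 103.87], [-65.8, 70.77], [-126.05, 130.52], [-82.76, 87.17], [-180, 180]. Speed limits (degrees/s): [127.2, 127.2, 147.25, 180, 180, 180].

## Interface

Orientations are given as [roll, pitch, yaw] about the fixed x, y, z axes, in that order (R = Rz(yaw) Ry(pitch) Rx(roll)).
In Python, from workcell import bot, camera, camera_model, outline_of, pinpoint gives the robot as it stands.
- The arm moves only by the tool move_arm, never from a script. Its arguments are lists of equal length, an entry for each row: "jaw": the closure, from 0 (fully open) to 1 (shut); "delta_pos": the shift along the world's x, y, z in m, a list of three; "yaw": the turn about the world's z in rad. In form: {"jaw": [jaw, ...], "delta_pos": [[dx, dy, dz], ...], "yaw": [yaw, ...]}. A call has 1 to 10 rows; each row shifts and turns the commanded pose from where the row before left it; what a row does not reach is not made up. A row lasts 1/12 s, in which the tool goes at most 41.7 mm and 7.16 degrees, less where a joint would pass 70% of its speed; a pose out of reach is approached as far as the arm can. A call with a gripper value outside its range is refused whole. The fingers move at their own pace and stop on an object; "force" is the grip in N (left out, the last holds). Time passes only in rows, so rows that do not move let the fingers close. It gives the time, the measured TCP pose, the force, the opening and the grip force at its end, in the units of the state.
- bot.get_obs(): the state, without advancing time (a new reading comes with each control period).
- camera(name): name is "scene" or "top"; returns the picture (400x640x3 uint8, red, green, blue); there is no depth.
- camera_model(name): a dict with "fx", "fy", "cx", "cy" (pixels), "R" (3x3) and "t" (3): a world point X has camera coordinates R X + t. Camera axes: x right, y down, z forward; pixel columns grow to the right and rows downward; lengths in m; the calibration is good to about 2 mm. A picture is of the moment at which its call begins. camera_model takes no time and is no camera call.
- bot.job_done(): hands the job in; it is judged then, once.
Trained networks look in the newest picture that a camera, given by its name, has taken for a name from the list of things; names that differ only in an ending like _2 or _b are one class to them, and where a whole thing is asked for, a point or a joint stands for the part that bears it (a point fixed in the world has none). Each returns a list of dicts, best first, with "confidence" (0 to 1); they miss things now and then, are a little off and sometimes report something else, mostly with a low value. They report only what shows in the picture. A call takes as long as a camera call.
- outline_of(camera, thing): "mask" (400x640 bool, what is visible of it) and "xy" ([column, row] in pixels, amid what is visible of it).
- pinpoint(camera, thing): "xy" ([column, row] in pixels: a listed point, or the origin of a listed thing).
The state is a dict: "time": time; "q": joint angles; "qd": joint speeds; "joint_efforts": joint torques, N m; "ee_pos": TCP position; "tcp_rot": TCP orientation; "wrist_force": force on the tool from outside, world axes, zero at the start; "torque": the same for the moment, N m; "opening": finger opening in m; "grasp_force": force on a finger pad.
Only numpy, scipy, OpenCV 4.12 (cv2) and the standard library are available. Lean on these libraries where they do the work, as an engineer would, in place of code of your own. Each camera call takes 0.05 s, during which the arm holds its last target. There are 200 camera calls.

## Task

The four spin-coater chucks standing on the bench have been cleaned: hang each one in the white rack, hub down through a hole and disc lying flat on the deck, so that all six chucks run in order of disc diameter from the smallest at its end to the largest at the other. The smallest and the largest already hang in the end holes: leave these two in their holes, and do not shift or knock over the bottles and the wafer box.

Things in the scene. Friction and masses are not known exactly. Their poses are not given: they have to be found in the camera images.
- rack: white chuck rack, fixed: deck 70 (x) by 508 mm (y), 8 mm thick, top 45 mm above the bench; six 30 mm holes in a row at x = 0, y = -210, -126, -42, 42, 126, 210 mm. A hung chuck's disc lies on the deck, origin 21 mm above the bench, hub with 6 mm play all round. Origin: at bench level under the deck's centre, z up; turned up to 13 degrees about it.
- chuck42: spin-coater chuck, loose on the bench on the robot's side of the rack, hub down: black disc 42 mm in diameter, 12 mm thick, thin grooves on top, on a central aluminium hub 18 mm in diameter, 24 mm long below it. Origin: centre of the hub's lower end, z up the axis (disc from z = 24 to 36 mm). To be hung in the rack. 30 to 110 g.
- chuck50: spin-coater chuck, loose on the bench on the robot's side of the rack, hub down: black disc 50 mm in diameter, 12 mm thick, thin grooves on top, on a central aluminium hub 18 mm in diameter, 24 mm long below it. Origin: centre of the hub's lower end, z up the axis (disc from z = 24 to 36 mm). To be hung in the rack. 30 to 110 g.
- chuck58: spin-coater chuck, loose on the bench on the robot's side of the rack, hub down: black disc 58 mm in diameter, 12 mm thick, thin grooves on top, on a central aluminium hub 18 mm in diameter, 24 mm long below it. Origin: centre of the hub's lower end, z up the axis (disc from z = 24 to 36 mm). To be hung in the rack. 30 to 110 g.
- chuck66: spin-coater chuck, loose on the bench on the robot's side of the rack, hub down: black disc 66 mm in diameter, 12 mm thick, thin grooves on top, on a central aluminium hub 18 mm in diameter, 24 mm long below it. Origin: centre of the hub's lower end, z up the axis (disc from z = 24 to 36 mm). To be hung in the rack. 30 to 110 g.
- chuck74: spin-coater chuck, largest of the set, hanging in one end hole of the rack (either end): black disc 74 mm in diameter, 12 mm thick, thin grooves on top, on a central aluminium hub 18 mm in diameter, 24 mm long below it. Origin: centre of the hub's lower end, z up the axis (disc from z = 24 to 36 mm). Stays there.
- chuck34: spin-coater chuck, smallest of the set, hanging in the rack's other end hole: black disc 34 mm in diameter, 12 mm thick, thin grooves on top, on a central aluminium hub 18 mm in diameter, 24 mm long below it. Origin: centre of the hub's lower end, z up the axis (disc from z = 24 to 36 mm). Stays there.
- resist: amber glass bottle with black cap, 62 mm in diameter, 125 mm tall, on the bench to the left of the work (+y); leave it alone. Origin: centre of its underside, z up.
- washer: white squeeze wash bottle, 64 mm in diameter, about 180 mm tall with its bent spout, on the bench to the right of the work (-y); leave it alone. Origin: centre of its underside, z up.
- wafer_box: closed round white wafer box, 84 mm in diameter, 16 mm tall, on the bench beyond the rack; leave it alone. Origin: centre of its underside, z up.

How it is judged:
By the outcome, as a careful person would: the job done as asked, in the order asked, and still so for the second after the job is handed in, with the robot touching nothing.
It also fails if it takes over 88 s, if anything falls off the work surface, if the arm or the gripper's body presses on something with over 40 N, if the wrist force passes 120 N, or if a joint passes its speed limit or range.

## Working session

There is one attempt and no reset: what is moved stays moved. The work goes in short steps, Python scripts to look and compute and a tool call to move; the robot and the scene stay as the last step left them, time stands still between calls to the robot, and variables do not carry over. Pictures are saved under pics/ and viewed, at most 14 in all, crops included, and the job is handed in when it is done.

Besides the shell and the picture viewer there is one more tool, called by a JSON object that holds its "fn" and its "kwargs". move_arm: Moves the arm, as the interface text tells. Its arguments: {"type":"object","properties":{"jaw":{"type":"array"},"delta_pos":{"type":"array"},"yaw":{"type":"array"},"force":{"type":"number"}},"required":["jaw","delta_pos","yaw"]}

```bash
mkdir -p pics; ls
cat > h.py <<'E'
import numpy as np, cv2
from workcell import bot, camera, camera_model, outline_of, pinpoint
def ray(cam,uv,z):
    m=camera_model(cam);R=np.array(m["R"]);t=np.array(m["t"])
    d=R.T@np.array([(uv[0]-m["cx"])/m["fx"],(uv[1]-m["cy"])/m["fy"],1]);c=-R.T@t
    return c+d*(z-c[2])/d[2]
E
python3 - <<'E'
from h import *
for c in("scene","top"):
    cv2.imwrite(f"pics/{c}0.png",camera(c)[:,:,::-1])
    m=camera_model(c);print(c,m["fx"],-np.array(m["R"]).T@np.array(m["t"]))
for n in["chuck34","chuck42","chuck50","chuck58","chuck66","chuck74","rack","resist","washer","wafer_box"]:
    o=outline_of("top",n)
    for d in o[:3]:
        m=d["mask"].astype(np.uint8);ys,xs=np.nonzero(m)
        print(n,round(d["confidence"],2),np.round(d["xy"]),m.sum(),xs.min(),xs.max(),ys.min(),ys.max(),"w",np.round(ray("top",d["xy"],.036),3))
o=bot.get_obs();print(o["time"],o["ee_pos"],o["tcp_rot"],o["opening"])
E
```

```text
pics
scene 406.5124310293875 [1.19750079 0.14493589 0.9203257 ]
top 499.6502264232539 [ 0.39350831 -0.00956142  1.33109373]
chuck34 0.94 [346. 263.] 533 331 356 253 278 w [ 0.467 -0.085  0.036]
chuck34 0.83 [268. 274.] 325 260 280 265 284 w [0.436 0.114 0.036]
chuck34 0.78 [200. 266.] 445 188 212 256 279 w [0.453 0.288 0.036]
chuck42 0.94 [346. 263.] 533 331 356 253 278 w [ 0.467 -0.085  0.036]
chuck42 0.83 [268. 274.] 325 260 280 265 284 w [0.436 0.114 0.036]
chuck42 0.78 [200. 266.] 445 188 212 256 279 w [0.453 0.288 0.036]
chuck50 0.94 [346. 263.] 533 331 356 253 278 w [ 0.467 -0.085  0.036]
chuck50 0.83 [268. 274.] 325 260 280 265 284 w [0.436 0.114 0.036]
chuck50 0.78 [200. 266.] 445 188 212 256 279 w [0.453 0.288 0.036]
chuck58 0.94 [346. 263.] 533 331 356 253 278 w [ 0.467 -0.085  0.036]
chuck58 0.83 [268. 274.] 325 260 280 265 284 w [0.436 0.114 0.036]
chuck58 0.78 [200. 266.] 445 188 212 256 279 w [0.453 0.288 0.036]
chuck66 0.94 [346. 263.] 533 331 356 253 278 w [ 0.467 -0.085  0.036]
chuck66 0.83 [268. 274.] 325 260 280 265 284 w [0.436 0.114 0.036]
chuck66 0.78 [200. 266.] 445 188 212 256 279 w [0.453 0.288 0.036]
chuck74 0.94 [346. 263.] 533 331 356 253 278 w [ 0.467 -0.085  0.036]
chuck74 0.83 [268. 274.] 325 260 280 265 284 w [0.436 0.114 0.036]
chuck74 0.78 [200. 266.] 445 188 212 256 279 w [0.453 0.288 0.036]
rack 0.73 [308. 211.] 4128 203 398 180 238 w [0.6   0.015 0.036]
resist 0.78 [148. 216.] 687 132 164 201 228 w [0.58  0.433 0.036]
washer 0.79 [495. 228.] 867 474 510 203 240 w [ 0.562 -0.474  0.036]
wafer_box 0.95 [314. 138.] 722 298 327 125 154 w [0.799 0.002 0.036]
0.6 [0.19880295 0.51280535 0.40469934] [1.79998700e+02 1.93956049e-03 1.58809932e+02] 0.08502238499361368
```

Run:
```python
import cv2
a=cv2.imread("pics/top0.png")[110:310,120:520]
cv2.imwrite("pics/topc.png",cv2.resize(a,(800,400),interpolation=2))
```

```text
(no output)
```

View pics/topc.png

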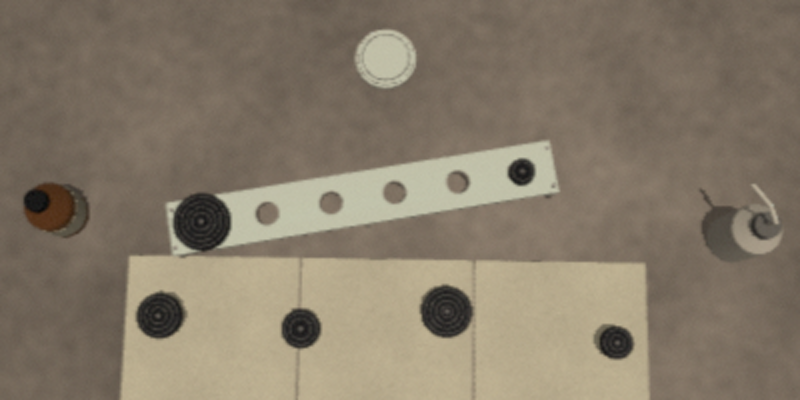

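View pics/scene0.png

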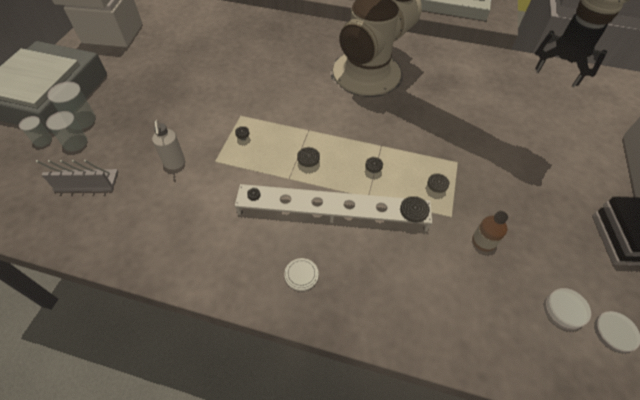

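The top picture shows, in crop pixels, 74 at (202,221) in the left end hole and 34 at (522,171) in the right one. The loose chucks from left to right are 58 (160,315), 50 (301,328), 66 (446,311) and 42 (616,342). From the left, the free holes therefore get 66, 58, 50, 42. Next I measure positions precisely.

```bash
cat > meas.py <<'E'
from h import *
from scipy.optimize import least_squares
def proj(cam,X):
    m=camera_model(cam);p=np.asarray(X)@np.array(m["R"]).T+np.array(m["t"])
    return np.c_[m["fx"]*p[:,0]/p[:,2]+m["cx"],m["fy"]*p[:,1]/p[:,2]+m["cy"]]
a=np.linspace(0,2*np.pi,60,endpoint=False);C=np.c_[np.cos(a),np.sin(a)]
def hull(cam,x,y,r,z0,z1):
    P=np.vstack([np.c_[C*r+[x,y],np.full(60,z)] for z in(z0,z1)])
    h=cv2.convexHull(proj(cam,P).astype(np.float32));M=cv2.moments(h)
    return np.array([M["m10"]/M["m00"],M["m01"]/M["m00"]]),M["m00"]
def find(cam,img,uv,z0,z1,win=20,thr=52):
    g=cv2.GaussianBlur(img,(0,0),.7).max(2)
    u,v=np.round(uv).astype(int);w=(g[v-win:v+win+1,u-win:u+win+1]<thr).astype(np.uint8)
    w=cv2.morphologyEx(w,cv2.MORPH_CLOSE,np.ones((5,5),np.uint8))
    n,l,s,c=cv2.connectedComponentsWithStats(w)
    k=1+np.argmax(s[1:,4]);cc=c[k]+[u-win,v-win];A=s[k,4]
    f=lambda p:np.r_[hull(cam,p[0],p[1],p[2],z0,z1)[0]-cc,(hull(cam,p[0],p[1],p[2],z0,z1)[1]-A)/80]
    x0=ray(cam,cc,z1)
    return least_squares(f,[x0[0],x0[1],.025]).x*[1000,1000,2000]
E
python3 - <<'E'
from meas import *
img=camera("top");sc=camera("scene")
guess={"58":(200,267.5),"50":(270.5,274),"66":(343,265.5),"42":(428,281),"74":(221,220.5),"34":(381,195.5)}
for n,uv in guess.items():
    z=(.045,.057) if n in("74","34") else (.024,.036)
    p=find("top",img,uv,*z); us=proj("scene",[[p[0]/1e3,p[1]/1e3,z[1]]])[0]
    print(n,np.round(p,1),"scene",np.round(find("scene",sc,us,*z,win=16),1))
hs=[(253.5,216.5),(285.5,211),(317.5,206),(348.8,200.8)]
g=img.max(2)
H=[]
for u,v in hs:
    u0,v0=int(u),int(v);w=g[v0-9:v0+10,u0-9:u0+10].astype(float);ww=np.clip(190-w,0,60)
    n,l,s,c=cv2.connectedComponentsWithStats((w<150).astype(np.uint8));k=1+np.argmax(s[1:,4])
    q=c[k]+[u0-9,v0-9];H.append(ray("top",q,.043)[:2]*1000);print(np.round(q,1),s[k,4],np.round(H[-1],1),w.max())
E
```

```text
Traceback (most recent call last):
  File "meas.py", line 16, in find
    k=1+np.argmax(s[1:,4]);cc=c[k]+[u-win,v-win];A=s[k,4]
        ~~~~~~~~~^^^^^^^^^
ValueError: attempt to get argmax of an empty sequence
```

```bash
cat > m1.py <<'E'
from meas import *
img=camera("top");sc=camera("scene")
g=img.max(2);print(g[268,188:214]);print(g[206,308:328]);print(sc.max(2)[183,424:452])
guess={"58":(200,267.5),"50":(270.5,274),"66":(343,265.5),"42":(428,281),"74":(221,220.5),"34":(381,195.5)}
for n,uv in guess.items():
    z=(.045,.057) if n in("74","34") else (.024,.036)
    p=find("top",img,uv,*z,thr=85); us=proj("scene",[[p[0]/1e3,p[1]/1e3,z[1]]])[0]
    print(n,np.round(p,1),"scene",np.round(find("scene",sc,us,*z,win=16,thr=75),1))
hs=[(253.5,216.5),(285.5,211),(317.5,206),(348.8,200.8)]
H=[]
for u,v in hs:
    u0,v0=int(u),int(v);w=g[v0-9:v0+10,u0-9:u0+10].astype(float)
    n,l,s,c=cv2.connectedComponentsWithStats((w<150).astype(np.uint8));k=1+np.argmin(np.hypot(*(c[1:]-9).T))
    q=c[k]+[u0-9,v0-9];H.append(ray("top",q,.043)[:2]*1000);print(np.round(q,1),s[k,4],np.round(H[-1],1),w.max())
E
python3 m1.py
```

```text
[ 97  51  50  47  52  33  38  43  33  48  78  80  48  33  44  53  36  47
  53  38  45  41  35  72 111 146]
[194 193 187 164 132 124 126 127 127 127 128 128 126 127 135 166 190 194
 194 193]
[176 181 169 106  57  59  69  64  64  70  66  69  71  67  65  67  67  72
  81  70  71  72  69  70  76 118 162 173]
58 [449.3 290.8  56.1] scene [453.1 292.6  50.3]
50 [435.7 108.9  47.3] scene [439.6 111.   43.4]
66 [460.4 -78.2  63.4] scene [464.2 -75.7  58.3]
42 [ 424.4 -296.1   39.9] scene [ 429.2 -292.9   35.8]
74 [569.5 239.2  71.7] scene [574.2 240.5  68.2]
34 [ 641.7 -174.2   30.3] scene [ 643.7 -171.7   27. ]
[252.9 216.2] 101 [583.2 157.2] 196.0
[285.1 210.8] 99 [598.7  73.9] 196.0
[317.  205.8] 98 [613.5  -9.2] 196.0
[348.8 200.4] 103 [629.2 -92.3] 195.0
```

{"fn": "move_arm", "kwargs": {"jaw": [0,0,0,0,0,0,0,0,0,0], "delta_pos": [[0.0252,-0.0221,-0.01],[0.0252,-0.0221,-0.01],[0.0252,-0.0221,-0.01],[0.0252,-0.0221,-0.01],[0.0252,-0.0221,-0.01],[0.0252,-0.0221,-0.01],[0.0252,-0.0221,-0.01],[0.0252,-0.0221,-0.01],[0.0252,-0.0221,-0.01],[0.0252,-0.0221,-0.01]], "yaw": [-0.102,-0.102,-0.102,-0.102,-0.102,-0.102,-0.102,-0.102,-0.102,-0.102], "force": 40}}

```text
time: 1.63
ee_pos: [0.4518, 0.2904, 0.3044]
tcp_rot: [180.0, -0.0, 100.1]
wrist_force: [0.0, 1.6, 1.0]
opening: 0.0855
grasp_force: 0.0
```

{"fn": "move_arm", "kwargs": {"jaw": [0,0,0,0,0,0], "delta_pos": [[0,0,-0.03],[0,0,-0.03],[0,0,-0.03],[0,0,-0.0197],[0,0,0],[0,0,0]], "yaw": [0,0,0,0,0,0]}}

```text
time: 2.13
ee_pos: [0.4505, 0.2916, 0.1946]
tcp_rot: [-179.9, 0.0, 100.4]
wrist_force: [0.8, -0.2, 0.2]
opening: 0.0855
grasp_force: 0.0
```

Run:
```python
from h import *
o=bot.get_obs();print(o["ee_pos"],o["wrist_force"])
a=cv2.resize(camera("scene")[120:245,360:520],(640,500),interpolation=cv2.INTER_CUBIC)
b=cv2.resize(camera("top")[200:310,130:290],(640,440),interpolation=cv2.INTER_CUBIC)
cv2.imwrite("pics/a1.png",a[:,:,::-1])
```

```text
[0.45051464 0.29162649 0.1946151 ] [ 0.82270823 -0.17987678  0.2116129 ]
```

View pics/a1.png

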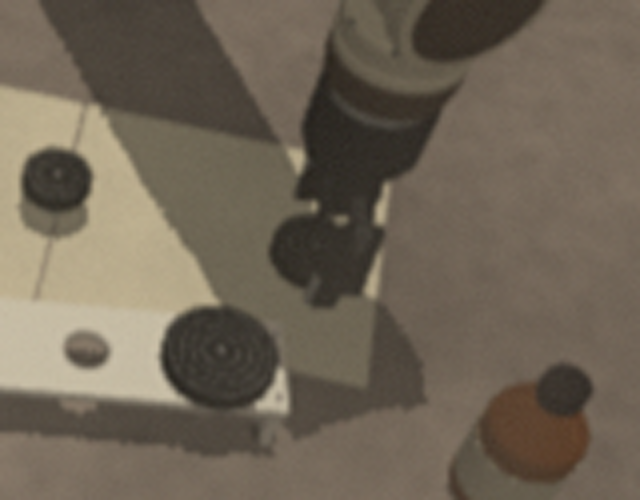

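Run:
```python
from meas import *
t=np.radians(10.4);d=np.array([np.cos(t),np.sin(t),0])
c=np.array([.4505,.2916,.04])
for n,X in dict(center=c,near=c+.0425*d,nearout=c+.057*d+[0,0,.03],far=c-.0425*d).items():
    p=proj("scene",[X])[0];print(n,np.round((p-[360,120])*4))
```

```text
center [313. 240.]
near [317. 290.]
nearout [331. 281.]
far [308. 192.]
```

The picture shows the 58 disc at crop (310,250) and the near fingertip at about (322,295). Projection predicts the fingertip at (317,290), so the gripper is centred and I can close.

{"fn": "move_arm", "kwargs": {"jaw": [1,1,1,1,1,1], "delta_pos": [[0,0,0],[0,0,0],[0,0,0],[0,0,0],[0,0,0],[0,0,0]], "yaw": [0,0,0,0,0,0]}}

```text
time: 2.73
ee_pos: [0.4511, 0.2921, 0.1968]
tcp_rot: [179.9, -0.1, 100.4]
wrist_force: [-2.2, -0.3, 6.8]
opening: 0.0558
grasp_force: 41.0
```

{"fn": "move_arm", "kwargs": {"jaw": [1,1,1,1,1,1], "delta_pos": [[0,0,0.01],[0,0,0.025],[0,0,0.03],[0,0,0.03],[0,0,0.01],[0,0,0]], "yaw": [0,0,0,0,0,0]}}

```text
time: 3.23
ee_pos: [0.4513, 0.2922, 0.3039]
tcp_rot: [179.7, -0.1, 100.4]
wrist_force: [0.3, 0.1, -2.0]
opening: 0.056
grasp_force: 42.7
```

Run:
```python
from h import *
a=cv2.resize(camera("scene")[90:215,360:520],(640,500),interpolation=cv2.INTER_CUBIC)
cv2.imwrite("pics/a2.png",a[:,:,::-1])
```

```text
(no output)
```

View pics/a2.png

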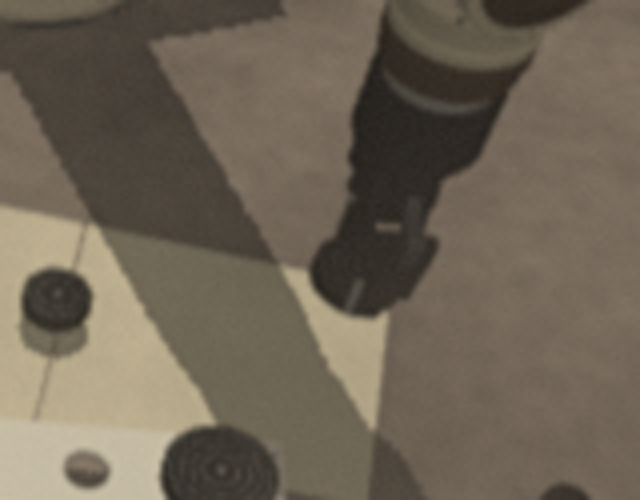

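Run:
```python
from meas import *
c=np.array([.4513,.2922]);im=cv2.resize(camera("scene")[140:190,425:485],(780,650),interpolation=cv2.INTER_CUBIC)[:600]
im=np.clip(im.astype(float)*2.2,0,255).astype(np.uint8).copy()
for z in(.1316,.1436):
    P=(proj("scene",np.c_[C*.029+c,np.full(60,z)])-[425,140])*13
    cv2.polylines(im,[P.astype(np.int32)],True,(255,0,0))
cv2.imwrite("pics/a3.png",im[:,:,::-1])
```

```text
(no output)
```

View pics/a3.png

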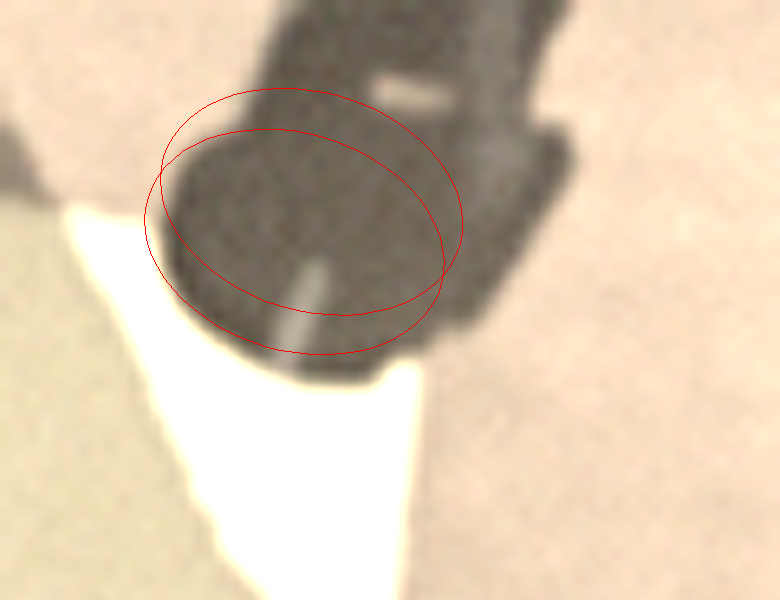

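{"fn": "move_arm", "kwargs": {"jaw": [1,1,1,1,1,1,1,1,1,1], "delta_pos": [[0.0185,-0.0272,0],[0.0185,-0.0272,0],[0.0185,-0.0272,0],[0.0185,-0.0272,0],[0.0185,-0.0272,0],[0.0185,-0.0272,0],[0.0185,-0.0272,0],[0.0185,-0.0272,0],[0,0,0],[0,0,0]], "yaw": [0,0,0,0,0,0,0,0,0,0]}}

```text
time: 4.17
ee_pos: [0.5991, 0.0727, 0.2974]
tcp_rot: [-179.8, -0.0, 100.2]
wrist_force: [-0.7, 0.0, -1.2]
opening: 0.0557
grasp_force: 42.8
```

Run:
```python
from meas import *
o=bot.get_obs();print(o["ee_pos"],o["tcp_rot"])
c=o["ee_pos"][:2];z=o["ee_pos"][2]-.1968
p=proj("scene",[[*c,z+.036]])[0].astype(int)-[30,25];print(p)
im=cv2.resize(camera("scene")[p[1]:p[1]+46,p[0]:p[0]+60],(780,598),interpolation=cv2.INTER_CUBIC)
im=np.clip(im.astype(float)*2,0,255).astype(np.uint8).copy()
for zz in(.024,.036):
    P=(proj("scene",np.c_[C*.029+c,np.full(60,z+zz)])-p)*13
    cv2.polylines(im,[P.astype(np.int32)],True,(255,0,0))
cv2.imwrite("pics/a4.png",im[:,:,::-1])
```

```text
[0.59906204 0.07270382 0.2974224 ] [-1.79785670e+02 -1.43742098e-02  1.00217652e+02]
[320 157]
```

View pics/a4.png

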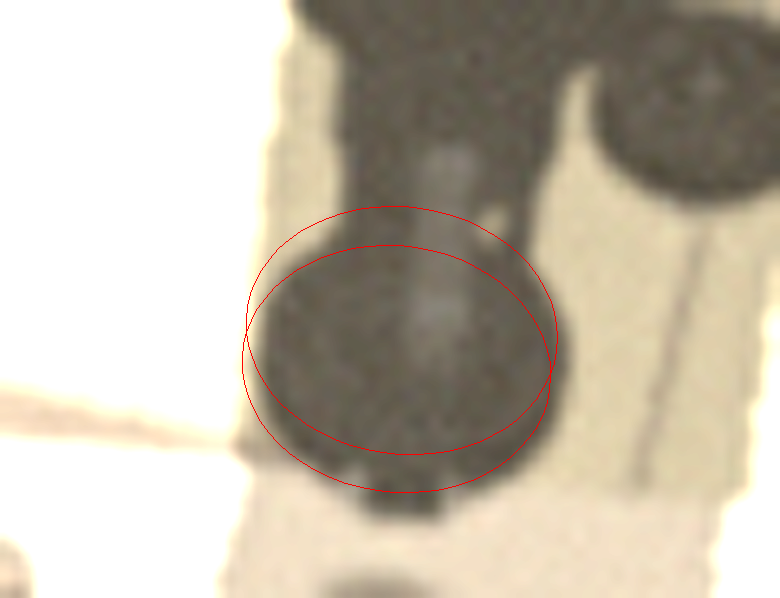

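{"fn": "move_arm", "kwargs": {"jaw": [1,1,1,1,1,1], "delta_pos": [[0.0005,0.001,-0.02],[0,0,-0.02],[0,0,-0.012],[0,0,-0.01],[0,0,-0.008],[0,0,0]], "yaw": [0,0,0,0,0,0]}}

```text
time: 4.72
ee_pos: [0.5987, 0.0757, 0.2283]
tcp_rot: [-179.9, -0.0, 100.4]
wrist_force: [-0.8, 0.4, -0.4]
opening: 0.0556
grasp_force: 42.8
```

{"fn": "move_arm", "kwargs": {"jaw": [1,1,1,1], "delta_pos": [[0,0,-0.005],[0,0,-0.004],[0,0,-0.001],[0,0,0]], "yaw": [0,0,0,0]}}

```text
time: 5.05
ee_pos: [0.5993, 0.0752, 0.22]
tcp_rot: [180.0, -0.0, 100.4]
wrist_force: [-0.1, 0.0, -1.1]
opening: 0.0561
grasp_force: 42.8
```

{"fn": "move_arm", "kwargs": {"jaw": [1,1,0,0,0,0,0,0], "delta_pos": [[0,0,-0.002],[0,0,0],[0,0,0],[0,0,0],[0,0,0],[0,0,0],[0,0,0],[0,0,0.01]], "yaw": [0,0,0,0,0,0,0,0]}}

```text
time: 5.72
ee_pos: [0.5987, 0.0751, 0.2264]
tcp_rot: [-179.8, -0.0, 100.4]
wrist_force: [-0.3, -0.4, 1.2]
opening: 0.0856
grasp_force: 0.0
```

{"fn": "move_arm", "kwargs": {"jaw": [0,0,0,0,0,0,0,0,0,0], "delta_pos": [[0,0,0.03],[0,0,0.03],[-0.0196,-0.0217,0.01],[-0.0196,-0.0217,0],[-0.0196,-0.0217,0],[-0.0196,-0.0217,0],[-0.0196,-0.0217,0],[-0.0196,-0.0217,0],[-0.0196,-0.0217,0],[0,0,0]], "yaw": [0,0,0,0,0,0,0,0,0,0]}}

```text
time: 6.55
ee_pos: [0.4596, -0.079, 0.2993]
tcp_rot: [180.0, 0.1, 100.2]
wrist_force: [0.4, 0.3, -0.0]
opening: 0.0851
grasp_force: 0.0
```

Run:
```python
from meas import *
o=bot.get_obs();print(o["ee_pos"],o["tcp_rot"])
img=camera("top");sc=camera("scene")
print(find("top",img,(285.1,210.8),.045,.057,thr=85))
cv2.imwrite("pics/b1.png",cv2.resize(img[110:310,120:520],(800,400),interpolation=2)[:,:,::-1])
```

```text
[ 0.45959355 -0.07895943  0.29927008] [1.79993990e+02 5.82829761e-02 1.00232681e+02]
[599.29599012  75.47351534  54.16024625]
```

View pics/b1.png

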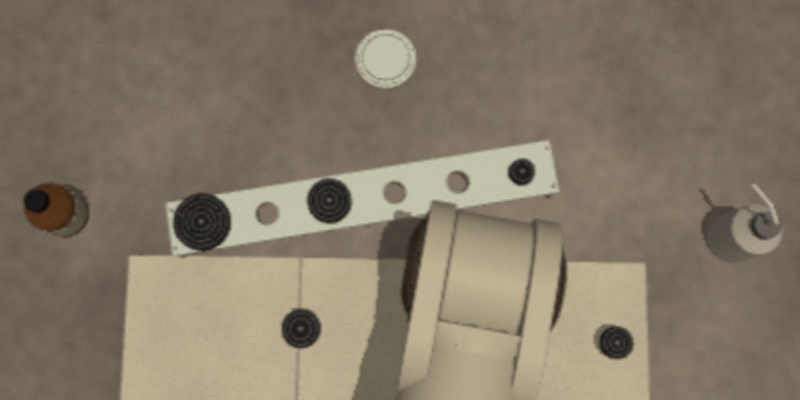

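The picture shows 58 seated in the second hole from the left at crop (329,200). The robot and top-camera frames agree.

{"fn": "move_arm", "kwargs": {"jaw": [0,0,0,0,0,1,1,1,1,1], "delta_pos": [[0.0006,0.0006,-0.03],[0,0,-0.03],[0,0,-0.025],[0,0,-0.0198],[0,0,0],[0,0,0],[0,0,0],[0,0,0],[0,0,0],[0,0,0]], "yaw": [0,0,0,0,0,0,0,0,0,0]}}

```text
time: 7.48
ee_pos: [0.4635, -0.0761, 0.1951]
tcp_rot: [179.8, 0.1, 100.4]
wrist_force: [1.0, 1.1, 6.8]
opening: 0.0639
grasp_force: 44.7
```

{"fn": "move_arm", "kwargs": {"jaw": [1,1,1,1,1,1,1,1,1,1], "delta_pos": [[0,0,0.015],[0,0,0.03],[0,0,0.03],[0.0175,0.0335,0.025],[0.0175,0.0335,0],[0.0175,0.0335,0],[0.0175,0.0335,0],[0.0175,0.0335,0],[0.0175,0.0335,0],[0.0175,0.0335,0]], "yaw": [0,0,0,0,0,0,0,0,0,0]}}

```text
time: 8.32
ee_pos: [0.5844, 0.1577, 0.2919]
tcp_rot: [179.9, -0.0, 100.4]
wrist_force: [0.4, -0.3, -0.3]
opening: 0.0639
grasp_force: 44.5
```

{"fn": "move_arm", "kwargs": {"jaw": [1,1], "delta_pos": [[0,0,0],[0,0,0]], "yaw": [0,0]}}

```text
time: 8.48
ee_pos: [0.5842, 0.1575, 0.2908]
tcp_rot: [-180.0, 0.0, 100.5]
wrist_force: [-0.9, -0.2, -1.2]
opening: 0.0638
grasp_force: 44.5
```

{"fn": "move_arm", "kwargs": {"jaw": [1,1,1,1,1,1,1], "delta_pos": [[-0.0005,0.0005,-0.02],[0,0,-0.02],[0,0,-0.01],[0,0,-0.01],[0,0,-0.008],[0,0,-0.0055],[0,0,0]], "yaw": [0,0,0,0,0,0,0]}}

```text
time: 9.07
ee_pos: [0.5831, 0.1558, 0.2169]
tcp_rot: [-179.9, 0.0, 100.3]
wrist_force: [0.4, 0.6, -0.1]
opening: 0.064
grasp_force: 44.5
```

{"fn": "move_arm", "kwargs": {"jaw": [1,1,0,0,0,0,0,0,0,0], "delta_pos": [[0,0,-0.002],[0,0,0],[0,0,0],[0,0,0],[0,0,0],[0,0,0],[0,0,0],[0,0,0.015],[0,0,0.03],[0,0,0.03]], "yaw": [0,0,0,0,0,0,0,0,0,0]}}

```text
time: 9.9
ee_pos: [0.5828, 0.1561, 0.2905]
tcp_rot: [-179.8, 0.0, 100.4]
wrist_force: [0.5, 0.2, 0.3]
opening: 0.0853
grasp_force: 0.0
```

{"fn": "move_arm", "kwargs": {"jaw": [0,0,0,0,0,0,0,0], "delta_pos": [[-0.0294,-0.0094,0],[-0.0294,-0.0094,0],[-0.0294,-0.0094,0],[-0.0294,-0.0094,0],[-0.0294,-0.0094,0],[0,0,0],[0,0,0],[0,0,0]], "yaw": [0,0,0,0,0,0,0,0]}}

```text
time: 10.57
ee_pos: [0.4366, 0.1093, 0.2912]
tcp_rot: [179.9, -0.0, 100.4]
wrist_force: [0.2, 0.1, -0.4]
opening: 0.0851
grasp_force: 0.0
```

Run:
```python
from meas import *
img=camera("top")
for uv in[(252.9,216.2),(221,220.5),(381,195.5)]: print(find("top",img,uv,.045,.057,thr=85,win=15))
```

```text
[586.67710799 154.91718478  61.37405805]
[569.20253632 239.32676374  75.79514584]
[ 641.76021676 -174.04381217   30.15944803]
```

{"fn": "move_arm", "kwargs": {"jaw": [0,0,0,0,0,1,1,1,1,1], "delta_pos": [[-0.0006,0,-0.03],[0,0,-0.03],[0,0,-0.02],[0,0,-0.0142],[0,0,0],[0,0,0],[0,0,0],[0,0,0],[0,0,0],[0,0,0]], "yaw": [0,0,0,0,0,0,0,0,0,0]}}

```text
time: 11.45
ee_pos: [0.4363, 0.1094, 0.198]
tcp_rot: [179.9, -0.0, 100.4]
wrist_force: [-1.0, 0.7, 6.2]
opening: 0.048
grasp_force: 40.6
```

{"fn": "move_arm", "kwargs": {"jaw": [1,1], "delta_pos": [[0,0,0],[0,0,0]], "yaw": [0,0]}}

```text
time: 11.62
ee_pos: [0.4363, 0.1094, 0.198]
tcp_rot: [179.8, -0.0, 100.4]
wrist_force: [-0.5, 0.3, 5.4]
opening: 0.0481
grasp_force: 40.6
```

{"fn": "move_arm", "kwargs": {"jaw": [1,1,1,1,1,1,1,1,1,1], "delta_pos": [[0,0,0.015],[0,0,0.03],[0,0,0.03],[0.0296,-0.0197,0.025],[0.0296,-0.0197,0],[0.0296,-0.0197,0],[0.0296,-0.0197,0],[0.0296,-0.0197,0],[0.0296,-0.0197,0],[0,0,0]], "yaw": [0,0,0,0,0,0,0,0,0,0]}}

```text
time: 12.45
ee_pos: [0.6158, -0.0112, 0.2938]
tcp_rot: [-180.0, 0.0, 100.2]
wrist_force: [0.4, -0.2, -0.3]
opening: 0.0481
grasp_force: 41.5
```

{"fn": "move_arm", "kwargs": {"jaw": [1,1], "delta_pos": [[0,0,0],[0,0,0]], "yaw": [0,0]}}

```text
time: 12.62
ee_pos: [0.6119, -0.0081, 0.2955]
tcp_rot: [-180.0, -0.0, 100.4]
wrist_force: [0.2, -0.3, -0.7]
opening: 0.0479
grasp_force: 41.5
```

{"fn": "move_arm", "kwargs": {"jaw": [1,1,1,1,1,1,1], "delta_pos": [[0.0004,0,-0.02],[0,0,-0.02],[0,0,-0.01],[0,0,-0.01],[0,0,-0.008],[0,0,-0.0055],[0,0,0]], "yaw": [0,0,0,0,0,0,0]}}

```text
time: 13.2
ee_pos: [0.6121, -0.008, 0.2212]
tcp_rot: [-179.9, -0.0, 100.4]
wrist_force: [-0.0, -0.1, -0.5]
opening: 0.048
grasp_force: 41.5
```

{"fn": "move_arm", "kwargs": {"jaw": [1,1,0,0,0,0,0,0,0,0], "delta_pos": [[0,0,-0.0025],[0,0,0],[0,0,0],[0,0,0],[0,0,0],[0,0,0],[0,0,0],[0,0,0.015],[0,0,0.03],[0,0,0.03]], "yaw": [0,0,0,0,0,0,0,0,0,0]}}

```text
time: 14.03
ee_pos: [0.612, -0.0082, 0.2942]
tcp_rot: [-179.8, -0.0, 100.4]
wrist_force: [0.9, 0.5, 1.4]
opening: 0.0851
grasp_force: 0.0
```

{"fn": "move_arm", "kwargs": {"jaw": [0,0,0,0,0,0,0,0,0,0], "delta_pos": [[-0.0208,-0.032,0],[-0.0208,-0.032,0],[-0.0208,-0.032,0],[-0.0208,-0.032,0],[-0.0208,-0.032,0],[-0.0208,-0.032,0],[-0.0208,-0.032,0],[-0.0208,-0.032,0],[-0.0208,-0.032,0],[0,0,0]], "yaw": [0,0,0,0,0,0,0,0,0,0]}}

```text
time: 14.87
ee_pos: [0.4222, -0.3002, 0.2947]
tcp_rot: [-180.0, 0.1, 100.1]
wrist_force: [-0.3, 1.2, -0.7]
opening: 0.0856
grasp_force: 0.0
```

{"fn": "move_arm", "kwargs": {"jaw": [0,0], "delta_pos": [[0,0,0],[0,0,0]], "yaw": [0,0]}}

```text
time: 15.03
ee_pos: [0.4252, -0.2962, 0.2945]
tcp_rot: [180.0, -0.0, 100.3]
wrist_force: [-0.2, -0.7, 0.5]
opening: 0.0851
grasp_force: 0.0
```

Run:
```python
from meas import *
o=bot.get_obs();print(o["ee_pos"],o["tcp_rot"])
img=camera("top")
cv2.imwrite("pics/c1.png",cv2.resize(img[110:310,120:520],(800,400),interpolation=2)[:,:,::-1])
```

```text
[ 0.42522377 -0.29618724  0.29450322] [ 1.79985175e+02 -8.68145711e-03  1.00320846e+02]
```

View pics/c1.png

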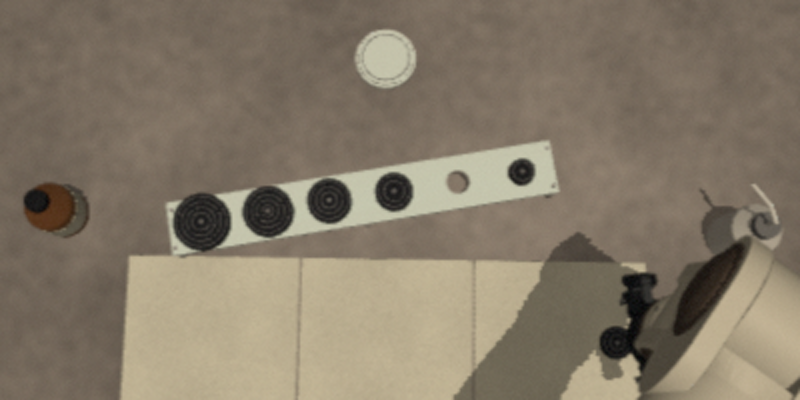

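The picture shows 74, 66, 58 and 50 seated left to right, with the last free hole at crop (457,181). Next is the 42 chuck.

{"fn": "move_arm", "kwargs": {"jaw": [0,0,0,0,0,1,1,1,1,1], "delta_pos": [[-0.0005,0,-0.03],[0,0,-0.03],[0,0,-0.02],[0,0,-0.0165],[0,0,0],[0,0,0],[0,0,0],[0,0,0],[0,0,0],[0,0,0]], "yaw": [0,0,0,0,0,0,0,0,0,0]}}

```text
time: 15.92
ee_pos: [0.4253, -0.2964, 0.1996]
tcp_rot: [179.9, 0.1, 100.4]
wrist_force: [0.2, 0.5, 5.8]
opening: 0.0398
grasp_force: 39.6
```

{"fn": "move_arm", "kwargs": {"jaw": [1,1], "delta_pos": [[0,0,0],[0,0,0]], "yaw": [0,0]}}

```text
time: 16.08
ee_pos: [0.4252, -0.2965, 0.1996]
tcp_rot: [179.9, 0.1, 100.4]
wrist_force: [-1.0, 0.8, 5.3]
opening: 0.0403
grasp_force: 39.7
```

{"fn": "move_arm", "kwargs": {"jaw": [1,1,1,1,1,1,1,1,1,1], "delta_pos": [[0,0,0.02],[0,0,0.03],[0.0255,0.0256,0.03],[0.0255,0.0256,0.02],[0.0255,0.0256,0],[0.0255,0.0256,0],[0.0255,0.0256,0],[0.0255,0.0256,0],[0.0255,0.0256,0],[0.0255,0.0256,0]], "yaw": [0,0,0,0,0,0,0,0,0,0]}}

```text
time: 16.92
ee_pos: [0.627, -0.0927, 0.2952]
tcp_rot: [179.9, 0.0, 100.4]
wrist_force: [0.8, -0.1, -0.5]
opening: 0.0399
grasp_force: 40.4
```

{"fn": "move_arm", "kwargs": {"jaw": [1,1,1], "delta_pos": [[0,0,0],[0,0,0],[0,0,0]], "yaw": [0,0,0]}}

```text
time: 17.17
ee_pos: [0.6258, -0.0943, 0.2947]
tcp_rot: [-180.0, 0.0, 100.4]
wrist_force: [0.4, -0.6, -0.7]
opening: 0.0398
grasp_force: 40.5
```

{"fn": "move_arm", "kwargs": {"jaw": [1,1,1,1,1,1,1], "delta_pos": [[0.0028,0.0024,-0.015],[0,0,-0.02],[0,0,-0.012],[0,0,-0.012],[0,0,-0.008],[0,0,-0.006],[0,0,0]], "yaw": [0,0,0,0,0,0,0]}}

```text
time: 17.75
ee_pos: [0.6285, -0.0922, 0.221]
tcp_rot: [-180.0, -0.0, 100.3]
wrist_force: [-1.3, -0.7, -0.2]
opening: 0.0399
grasp_force: 42.4
```

Grip force crept up a little, which could mean contact. I will lower slightly, release, lift and retreat.

{"fn": "move_arm", "kwargs": {"jaw": [1,1,0,0,0,0,0,0,0,0], "delta_pos": [[0,0,-0.001],[0,0,0],[0,0,0],[0,0,0],[0,0,0],[0,0,0],[0,0,0],[0,0,0.015],[0,0,0.03],[0,0,0.03]], "yaw": [0,0,0,0,0,0,0,0,0,0]}}

```text
time: 18.58
ee_pos: [0.6283, -0.0918, 0.2953]
tcp_rot: [-179.9, -0.0, 100.4]
wrist_force: [0.9, -0.2, 0.5]
opening: 0.0854
grasp_force: 0.0
```

{"fn": "move_arm", "kwargs": {"jaw": [0,0,0,0,0,0,0,0,0,0], "delta_pos": [[-0.025,0,0.02],[-0.025,0,0.01],[-0.025,0,0],[-0.025,0,0],[-0.025,0,0],[-0.025,0,0],[-0.025,0,0],[-0.025,0,0],[-0.025,0,0],[-0.025,0,0]], "yaw": [0,0,0,0,0,0,0,0,0,0]}}

```text
time: 19.42
ee_pos: [0.3774, -0.0917, 0.3256]
tcp_rot: [180.0, 0.0, 100.4]
wrist_force: [-0.0, 0.3, 1.1]
opening: 0.0857
grasp_force: 0.0
```

Run:
```python
from meas import *
img=camera("top");sc=camera("scene")
a=cv2.resize(img[160:260,190:410],(792,360),interpolation=2);b=cv2.resize(sc[170:240,225:445],(754,240),interpolation=2)
cv2.imwrite("pics/d1.png",np.vstack([a,np.pad(b,((0,0),(0,38),(0,0)))])[:,:,::-1])
for uv in[(221,220.5),(252.9,216.2),(285.1,210.8),(317,205.8),(348.8,200.4),(381,195.5)]: print(np.round(find("top",img,uv,.045,.057,thr=85,win=15),1))
```

```text
[569.6 239.4  75.4]
[585.1 154.3  63.1]
[599.3  75.5  54.2]
[612.7  -8.1  45.8]
[629.  -92.1  38. ]
[ 641.8 -174.    30.2]
```

View pics/d1.png

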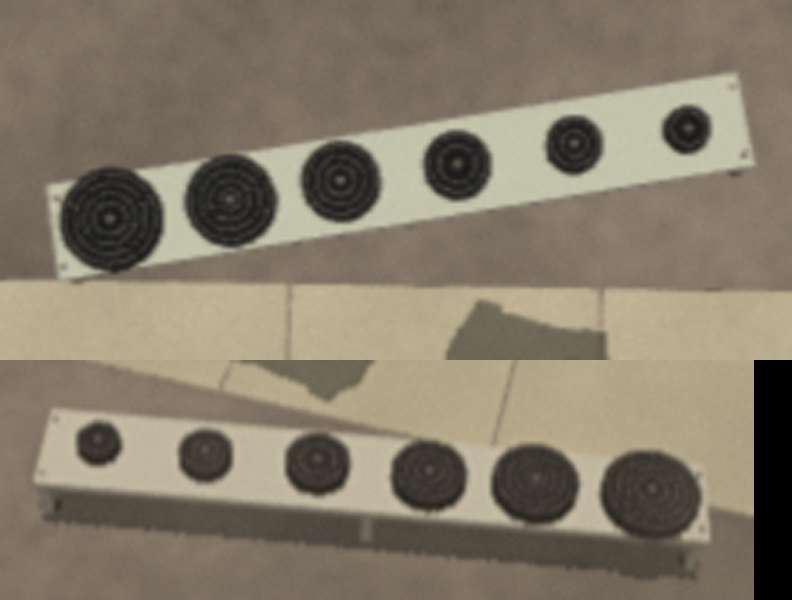

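Both views show all six discs flat on the deck and in order, from 74 at crop (110,218) to 34 at (687,129). The robot is clear of everything.

```bash
python3 -c "
from workcell import bot
print(bot.job_done())"
```

```text
the job is handed in; nothing more can be done
None
```

All four chucks are hung and the job is handed in at about 19.5 s; the last pictures show all six discs flat on the deck in order from 34 to 74 mm, and I never moved the end chucks, bottles or wafer box.

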